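# Clear the dumbbell into the spring clips and fold the cupboard's bifold door open

### The job

The yellow dumbbell lies in the way of the little cupboard's bifold door. Snap it fully down into the free orange spring clips of the white clip rail and let go, then pull the door by its blue handle until both panels are folded up as far as they go, and let go of it. Leave the cups, the pot with the ball and the mirror disc where they stand.

Things in the scene. Friction and masses are not known exactly. Their poses are not given: they have to be found in the camera images.
- dumbbell: Loose yellow wooden dumbbell, about 200 g, 210 mm long, lying on the table in front of the door. Origin: centre of its underside; x axis along the bar, z up. The round bar (16 mm diameter) is free for 130 mm between two square heads (40 mm long along x, 46 x 46 mm across), so the bar's axis is 23 mm above the origin.
- bar (a point): The middle of the dumbbell's bar, on its axis, axes as the dumbbell's; 23 mm above the table while it lies there. Grip here across the bar.
- clip_rail: Fixed white base plate, 12 mm thick, with a row of three places for bars lying along its x axis. Origin: on the table under the middle of the free place. 110 mm along x (the dumbbell's heads hang outside it), from y = -37 to +208 mm. The free place (y = 0) has orange clips; the others (y = +90, +170 mm, steel clips) hold a rolling pin and a ladle, fixed, no higher than 61 mm.
- seat (a point): Where the middle of the dumbbell's bar sits when fully snapped in: in the free place, 45 mm above the table, axes as the rail's (bar along x, either way round). The bar then rests on supports whose top is 37 mm above the table. Pressing it straight down past the clips' lips takes roughly 15 to 20 N in all; it snaps under them and is held.
- clip (a point): One of the free place's two orange spring clips (this one 40 mm to +x of the seat, the other 40 mm to -x), midway between its lips. Each clip is 14 mm wide along x and opens upwards; 66 mm of free space between the two clips for the fingers. Lips: round, radius 4 mm, centres 52 mm above the table, 11 mm apart at rest; each springs aside.
- handle (a point): The middle of the blue vertical pull bar on the second panel: 12 mm round, from 90 to 200 mm above the table, middle at 145 mm, axis 40 mm off the panel's face and 20 mm from the fold line; joined to the panel by arms at its very top and bottom. The wires above keep a vertical gripper out: it must lean back about 28 to 45 degrees. Site axes are the second panel's: -x points out of its face.
- rack_edge (a point): Middle of the front edge of the steel wire rack above the door, underside 286 mm above the table, 65 mm out from the cupboard's origin, 13 mm further out than the handle's axis when the door is closed. Fixed; do not hit it.
- cupboard: Fixed open-backed cupboard of honey-coloured wood, 300 mm wide (y), 160 mm deep, with a wire rack as roof. Origin: at table height, in the plane of the closed door's back face, mid-width; +x goes into the cupboard, so the door opens towards -x. Door panels reach from 30 to 225 mm above the table.
- pivot (a point): A point on the fixed hinge line (vertical) of the first panel, at the cupboard's y = -130 mm, x = 0, 140 mm above the table. Axes as the cupboard's.
- panel_a (a joint): Fold angle q of the door, rad: 0 closed, 1.40 fully folded (stop). The first panel turns by q about the pivot, bringing the fold out to -x. In the cupboard's frame the handle's middle is at x = -0.110 sin q - 0.052 cos q, y = -0.130 + 0.150 cos q + 0.052 sin q (m). It stays where it is left; about 2 to 4 N at the handle move it.
- panel_b: Second door panel (like the first: 130 mm wide, 12 mm thick, clear acrylic in a wooden frame, in front of its hinge line). Origin: on the fold line, 30 mm above the table; the panel runs along its +y. It folds back by twice the fold angle, so its far edge stays on the track (x = 0 of the cupboard) and runs towards the pivot.
- turntable: Round steel foot of the acrylic turntable (platter 230 mm across, top 21 mm above the table, turns freely) that carries three cups. Origin: centre of its underside. Do not disturb.
- cup_red: Loose red plastic cup, 64 mm across the rim, 85 mm high, upright on the turntable. Origin: centre of its underside. Do not disturb.
- cup_green: Loose green cup, as the red one.
- cup_white: Loose white cup, as the red one.
- pot: Loose grey ceramic pot, 110 mm across, 75 mm high, two small side handles, with the ball in it. Origin: centre of its underside. Do not disturb.
- ball_center (a point): Centre of the orange hard-plastic ball (60 mm across) that lies in the pot.
- mirror_disc: Loose stainless mirror disc, 110 mm across, 6 mm thick, flat on the table. Origin: centre of its underside. Do not disturb.
Not all that is in view belongs to the job. Leave any turquoise look-alike of the dumbbell alone.

How it is judged:
On the way, in this order (a step that is already met when the one before it is completed fails the run):
1. the dumbbell is snapped fully into the free clips and let go, the door not yet pulled (distance between bar and seat below 0.012 m and z of bar in the frame of seat below 0.0035 m and angle between the x axis of dumbbell and the x axis of clip_rail, either way round below 0.08 rad and contact force between the fingers and dumbbell below 0.1 N and value of joint panel_a below 0.35 rad), for 0.2 s.
2. the door is being pulled by its blue handle (contact force between the fingers and pull above 0.3 N and value of joint panel_a above 0.5 rad), for 0.1 s.
3. both panels are folded up (value of joint panel_a above 1.27 rad), for 0.1 s.
At the end, for the whole second after the job is handed in: Door folded to at least 1.25 of 1.40 rad and still; bar at rest in the free clips (middle within 12 mm of the seat, at most 3.5 mm above it, within 0.08 rad of the rail's direction); cups, pot and disc within 30 mm of their start, upright; ball in the pot (value of joint panel_a above 1.25 rad and velocity of joint panel_a between -0.05 and 0.05 rad/s and distance between bar and seat below 0.012 m and z of bar in the frame of seat below 0.0035 m and angle between the x axis of dumbbell and the x axis of clip_rail, either way round below 0.08 rad and linear speed of dumbbell below 0.02 m/s and distance of each of cup_red, cup_green, cup_white, pot, mirror_disc from where it was at the start of the episode below 0.03 m and distance between ball_center and pot below 0.06 m); the robot touches nothing.
It fails at once if a cup or the pot is tipped over (angle between any of cup_red, cup_green, cup_white, pot's own z axis and vertical above 0.6 rad).
It also fails if it takes over 72 s, if anything falls off the work surface, if the arm or the gripper's body presses on something with over 40 N, if the wrist force passes 120 N, or if a joint passes its speed limit or range.

### The arm

A 6-joint arm with a two-finger parallel gripper is mounted at the origin on the work surface. World frame = base frame: x ahead of the robot, y to its left, z up, the work surface at z = 0. Lengths are in m, angles in rad, forces in N, time in s.
With the tool pointing down it reaches from about 0.275 to 1 m from the base axis. Payload 8.4 kg.
Tool frame: the origin (TCP) lies on the centre line of the jaws, within the pads' length; the fingertips stand 17 mm ahead of it and the grasp point (between the pads) lies 2 mm behind it (bot.tcp_to_tips is the z of the fingertips in the tool frame, in m); z points along the fingers, y is the line along which they close (so a half turn about z gives the same grasp; the last joint's range is limited). The gripper opens to 85 mm and grips with 20 to 120 N. Pads are 22 mm wide; open, the fingers measure 114 mm over their backs; the gripper's body (76 mm by 85 mm) begins 54 mm behind the grasp point. The pads swing forward as they close: fully open they stand 13 mm farther back than shut.
Start: joints at [-1.204, 0.353, 1.633, -0, 1.155, -0.002], TCP at [0.225, -0.583, 0.22] pointing down, gripper open.
Joint ranges: [-2.63, 2.63], [-0.92, 2.1], [0.06, 2.66], [-1.3, 4.44], [0, 2.69], [-3.02, 3.02]. Speed limits (rad/s): [2.22, 2.22, 2.79, 3.14, 3.14, 3.14].

### API

Orientations are given as a unit quaternion [x, y, z, w].
In Python, from workcell import bot, hand, kinematics, get_obs, vision, hand_in gives the robot as it stands. The module is installed in compiled form; this text tells all that it offers. Calls block until the motion is done:
- bot.reach(position, orientation): joint-space move of the TCP to a pose.
- bot.servo_line(position, ori=None, velocity=0.15): straight line of the TCP; ori=None keeps the orientation; velocity is the mean speed in m/s.
- bot.goto_joints(angles): joint-space move.
- hand.move_gripper(opening, strength=None): finger opening in m; strength is the grip in N (None keeps the last); returns when the fingers have stopped.
- bot.dwell(seconds).
- kinematics.solve_ik(position, orientation): joint angles nearest the present ones, or None.
- get_obs(): the state.
- vision.read_camera(name): name is "side" or "top"; returns a dict with "frame" (384x512x3 uint8, red, green, blue), "intrinsics" (3x3 intrinsics, pixels), "dist" ([k1, k2, p1, p2, k3] as OpenCV has them; the pictures are not rectified), "view" (4x4, takes a point from world to camera coordinates). Camera axes: x right, y down, z forward; pixel columns grow to the right and rows downward; lengths in m; the calibration is good to about 2 mm. A picture is of the moment at which its call begins. There is no depth.
A pose or a line that the arm cannot do raises bot.IKError and nothing moves.
- hand_in(): hands the job in; it is judged then, once.
The state is a dict: "time_s": time; "joint_pos": joint angles; "joint_vel": joint speeds; "joint_efforts": joint torques, N m; "position": TCP position; "orientation": TCP orientation; "wrist_force": force on the tool from outside, world axes, zero at the start; "ft_torque": the same for the moment, N m; "gripper_width": finger opening in m; "grip_force": force on a finger pad.
Only numpy, scipy, OpenCV 4.12 (cv2) and the standard library are available. Lean on these libraries where they do the work, as an engineer would, in place of code of your own. Each camera call takes 0.05 s, during which the arm holds its last target. There are 200 camera calls.

## Working session

There is one attempt and no reset: what is moved stays moved. The work goes in short steps, each a Python script; the robot and the scene stay as the last script left them, time stands still between calls to the robot, and variables do not carry over. Pictures are saved under pics/ and viewed, at most 10 in all, crops included, and the job is handed in when it is done.

```bash
mkdir -p pics
cat > h.py <<'E'
import numpy as np, cv2, json
from workcell import bot, hand, kinematics, get_obs, vision, hand_in
from scipy.spatial.transform import Rotation as R
def ray(c,uv):
    K=np.array(c["intrinsics"]);V=np.array(c["view"]);d=np.array(c["dist"],float)
    n=cv2.undistortPoints(np.array(uv,float).reshape(-1,1,2),K,d).reshape(-1,2)
    D=np.c_[n,np.ones(len(n))]@V[:3,:3]
    return -V[:3,:3].T@V[:3,3], D
def onz(c,uv,z):
    o,D=ray(c,uv); return o+D*((z-o[2])/D[:,2])[:,None]
def proj(c,P):
    V=np.array(c["view"]); r,_=cv2.Rodrigues(V[:3,:3])
    return cv2.projectPoints(np.array(P,float).reshape(-1,1,3),r,V[:3,3],np.array(c["intrinsics"]),np.array(c["dist"],float))[0].reshape(-1,2)
E
python3 - <<'E'
from h import *
import pickle
for n in("top","side"):
    c=vision.read_camera(n); pickle.dump(c,open(n+".pkl","wb"))
    cv2.imwrite(f"pics/{n}0.png",cv2.resize(c["frame"][:,:,::-1],(800,600),interpolation=cv2.INTER_CUBIC))
    print(n,ray(c,[[256,192]]))
E
```

```text
top (array([ 0.34324644, -0.10383843,  1.54226448]), array([[ 0.15223488, -0.01405281, -0.9884382 ]]))
side (array([-0.35286724,  0.99963874,  1.1065529 ]), array([[ 0.5394081 , -0.63993863, -0.54728399]]))
```

View pics/top0.png

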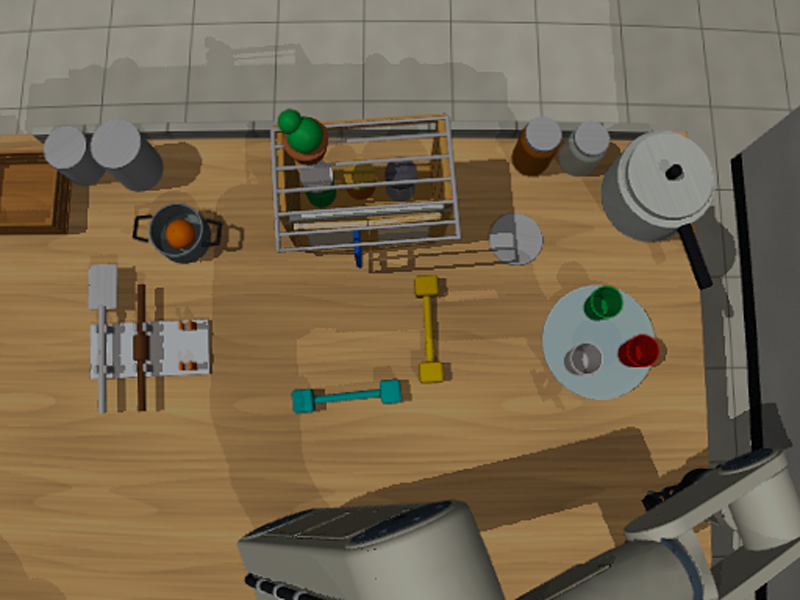

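View pics/side0.png

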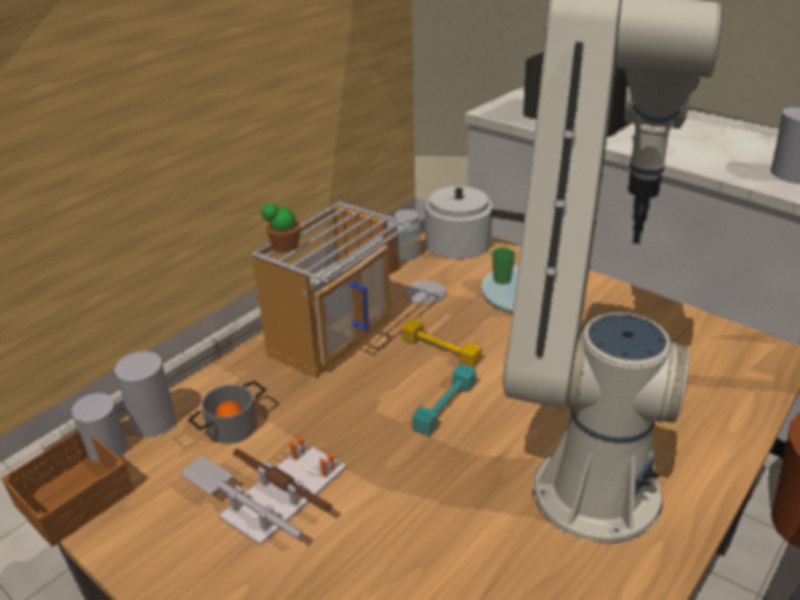

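The top view shows the dumbbell at (430,330) px, the free orange clips at (187,345), the blue handle at (358,250) and the rack's front edge from (278,250) to (458,237). The side view shows the same layout with the door closed. Next I measure these.

```bash
cat > m.py <<'E'
from h import *
import pickle
def mask(c,lo,hi,box):
    h=cv2.cvtColor(c["frame"],cv2.COLOR_RGB2HSV); m=cv2.inRange(h,np.array(lo),np.array(hi))
    x0,y0,x1,y1=[int(b*.64) for b in box]; k=np.zeros_like(m);k[y0:y1,x0:x1]=m[y0:y1,x0:x1];return k
def blobs(m,a=6):
    n,l,s,ce=cv2.connectedComponentsWithStats(m); return [(s[i,4],ce[i],s[i,:4]) for i in range(1,n) if s[i,4]>=a]
E
python3 - <<'E'
from m import *
np.set_printoptions(precision=4,suppress=True)
t=pickle.load(open("top.pkl","rb"));s=pickle.load(open("side.pkl","rb"))
# dumbbell
m=mask(t,(20,150,90),(32,255,255),(400,260,460,400))
e=cv2.morphologyEx(m,cv2.MORPH_OPEN,np.ones((7,7),np.uint8))
for b in blobs(e): print("head top",b, onz(t,b[1],.04))
p=np.argwhere(m)[:,::-1]; w=onz(t,p,.03); r=cv2.minAreaRect(w[:,:2].astype(np.float32)); print("rect",r)
ms=mask(s,(20,150,90),(32,255,255),(390,310,490,370)); e=cv2.morphologyEx(ms,cv2.MORPH_OPEN,np.ones((5,5),np.uint8))
for b in blobs(e): print("head side",b,onz(s,b[1],.03))
# clips
for n,c,box in(("top",t,(160,310,215,380)),("side",s,(280,430,345,485))):
    for b in blobs(mask(c,(3,140,90),(18,255,255),box),3): print("clip",n,b,onz(c,b[1],.045))
# rail plate
h=cv2.cvtColor(t["frame"],cv2.COLOR_RGB2HSV)
m=mask(t,(0,0,140),(180,40,255),(150,310,220,385)); b=max(blobs(m),key=lambda b:b[0]);print(b)
p=np.argwhere(m)[:,::-1]; w=onz(t,p,.012); print("plate",cv2.minAreaRect(w[:,:2].astype(np.float32)), w.min(0),w.max(0))
for y in (208,211,214,217,220,223,226,229,232): print("row",y,onz(t,[[x,y] for x in (np.flatnonzero(m[y])[[0,-1]] if m[y].any() else [0,0])],.012)[:,:2].ravel())
# handle
for n,c,box in(("top",t,(340,220,380,280)),("side",s,(340,270,380,340))):
    m=mask(c,(105,120,40),(130,255,255),box)
    for b in blobs(m): print("blue",n,b)
    for y in range(384):
        q=np.flatnonzero(m[y])
        if len(q): print(y,q[0],q[-1],end="; ")
    print()
E
```

```text
head top (np.int32(188), array([272.0479, 181.9628]), array([265, 176,  15,  13], dtype=int32)) [[ 0.6058 -0.1746  0.04  ]]
head top (np.int32(196), array([275.3163, 237.9082]), array([268, 232,  16,  13], dtype=int32)) [[ 0.4342 -0.1833  0.04  ]]
rect ((0.5212847590446472, -0.17998817563056946), (0.21186527609825134, 0.04678630083799362), 2.7465407848358154)
head side (np.int32(158), array([263.5316, 211.481 ]), array([257, 205,  14,  14], dtype=int32)) [[ 0.5988 -0.1711  0.03  ]]
head side (np.int32(158), array([300.0127, 225.943 ]), array([293, 220,  14,  13], dtype=int32)) [[ 0.4353 -0.1812  0.03  ]]
clip top (np.int32(6), array([103.6667, 202.6667]), array([102, 201,   5,   4], dtype=int32)) [[0.5403 0.3441 0.045 ]]
clip top (np.int32(3), array([125., 203.]), array([124, 203,   3,   1], dtype=int32)) [[0.5394 0.2769 0.045 ]]
clip top (np.int32(10), array([115.4, 206.9]), array([115, 204,   2,   6], dtype=int32)) [[0.5273 0.3065 0.045 ]]
clip top (np.int32(16), array([121.0625, 207.4375]), array([120, 204,   3,   7], dtype=int32)) [[0.5257 0.2887 0.045 ]]
clip top (np.int32(5), a
[... 1453 characters left out ...]
4,   8], dtype=int32))
blue top (np.int32(49), array([228.8776, 162.9796]), array([226, 158,   6,  13], dtype=int32))
148 226 229; 149 226 229; 150 226 229; 151 226 229; 152 226 229; 153 227 229; 154 226 229; 155 227 228; 158 226 231; 159 227 231; 160 227 231; 161 227 230; 162 227 231; 163 227 230; 164 228 230; 165 228 230; 166 228 230; 167 228 230; 168 228 230; 169 228 230; 170 229 230; 
blue side (np.int32(19), array([228.8421, 182.6842]), array([224, 181,  10,   5], dtype=int32))
blue side (np.int32(14), array([229.3571, 207.5714]), array([226, 206,   8,   4], dtype=int32))
181 224 226; 182 225 230; 183 228 232; 184 230 233; 185 232 232; 206 226 227; 207 226 230; 208 229 232; 209 231 233;
```

Run:
```python
from m import *
t=pickle.load(open("top.pkl","rb"));s=pickle.load(open("side.pkl","rb"))
a=cv2.resize(t["frame"][130:250,40:200],None,fx=2.5,fy=2.5,interpolation=cv2.INTER_CUBIC)
a=cv2.resize(t["frame"][190:250,45:145],(400,240),interpolation=cv2.INTER_CUBIC)
b=cv2.resize(t["frame"][130:190,170:300],(400,240)[:2],interpolation=cv2.INTER_CUBIC)
c=cv2.resize(s["frame"][265:345,130:240],(400,290),interpolation=cv2.INTER_CUBIC)
d=cv2.resize(s["frame"][130:240,155:265],(400,290),interpolation=cv2.INTER_CUBIC)
cv2.imwrite("pics/crops.png",np.vstack([np.hstack([a,b]),np.hstack([c,d])])[:,:,::-1])
```

```text
(no output)
```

View pics/crops.png

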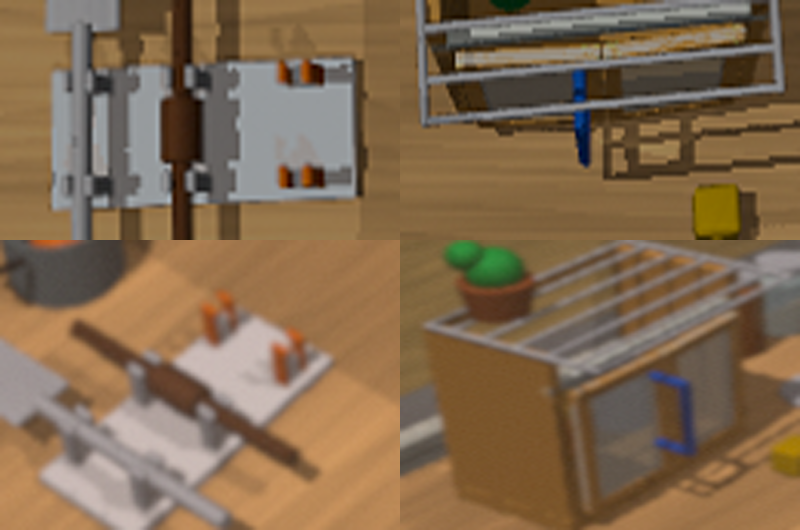

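The crops show the free clip lips at top-view px (115.5–121, 207) and (115.5–121, 234), and the whole handle bar with both its arms. I'll grasp the dumbbell now and refine the rail and handle numbers in the same step.

```bash
cat >> m.py <<'E'
def down(yaw,flip=False):
    c,s=np.cos(yaw),np.sin(yaw); f=-1 if flip else 1
    return R.from_matrix(np.array([[f*c,f*s,0],[f*s,-f*c,0],[0,0,-1]])).as_quat()
E
python3 - <<'E'
from m import *
np.set_printoptions(precision=4,suppress=True)
t=pickle.load(open("top.pkl","rb"));s=pickle.load(open("side.pkl","rb"))
print("pin/ladle z.045", onz(t,[[90.5,225],[65,225]],.045))
e=onz(t,[[178.1,160.5],[294.5,152.5]],.289);print("rack front corners",e,np.arctan2(*(e[0]-e[1])[[0,1]])*-1, e.mean(0))
print("handle top view bottom end",onz(t,[[229.5,170.5]],.09),"z.2",onz(t,[[229,158]],.2))
print("handle side",onz(s,[[234,184.5]],.195),onz(s,[[234,197]],.145),onz(s,[[234,209.5]],.09))
g=cv2.cvtColor(t["frame"],cv2.COLOR_RGB2GRAY)
for y in(213,220,227):print(g[y,112:142])
yaw=.05; P=np.array([.519,-.178])
for f in(0,1):
    for p in([*P,.02],[.4855,.295,.043]):print(f,kinematics.solve_ik(p,down(yaw,f)))
E
```

```text
pin/ladle z.045 [[0.471  0.3826 0.045 ]
 [0.4703 0.4641 0.045 ]]
rack front corners [[ 0.6188  0.08    0.289 ]
 [ 0.64   -0.2219  0.289 ]] 0.07010340588992962 [ 0.6294 -0.071   0.289 ]
handle top view bottom end [[ 0.6318 -0.0456  0.09  ]] z.2 [[ 0.6453 -0.0483  0.2   ]]
handle side [[ 0.6382 -0.0564  0.195 ]] [[ 0.6368 -0.0513  0.145 ]] [[ 0.6389 -0.0498  0.09  ]]
[154 154 154 154 155 155 155 155 155 155 155 155 155 154 154 154 154 153
 154 156 157  86  62  56  68 112 111 110 110 110]
[154 154 154 154 154 154 154 154 154 154 154 154 154 154 154 154 155 154
 154 155 158  96  56  71 103 101 101 100  99 100]
[154 152 147 148 152 153 150 148 146 147 146 150 153 154 154 154 154 154
 154 154 159 124  53  47  54 101  97  99  98  98]
0 [-0.3331  0.508   1.9369 -0.      0.6967  1.1877]
0 [ 0.5434  0.493   1.8858 -0.      0.7628  2.0642]
1 [-0.3331  0.508   1.9369 -0.      0.6967 -1.9539]
1 [ 0.5434  0.493   1.8858 -0.      0.7628 -1.0774]
```

Run:
```python
from m import *
np.set_printoptions(precision=4,suppress=True)
q=down(.05,1); P=[.519,-.178]
hand.move_gripper(.06,80)
bot.reach([*P,.15],q); bot.servo_line([*P,.021],velocity=.1)
hand.move_gripper(0,80); o=get_obs(); print(o["gripper_width"],o["grip_force"],o["wrist_force"],o["time_s"])
bot.servo_line([*P,.16],velocity=.15)
q2=down(.045,1)
bot.servo_line([.485,.2945,.16],ori=q2,velocity=.2)
o=get_obs(); print(o["gripper_width"],o["grip_force"],o["wrist_force"],o["position"],o["time_s"])
c=vision.read_camera("top");s=vision.read_camera("side")
pickle.dump(c,open("t1.pkl","wb"));pickle.dump(s,open("s1.pkl","wb"))
for n,k in(("t",c),("s",s)):
    m=mask(k,(20,150,90),(32,255,255),(60,150,400,560))
    e=cv2.morphologyEx(m,cv2.MORPH_OPEN,np.ones((5,5),np.uint8))
    for b in blobs(e): print(n,b,onz(k,b[1],.16))
cv2.imwrite("pics/held.png",np.hstack([cv2.resize(x["frame"],(400,300)) for x in(c,s)])[:,:,::-1])
```

```text
0.00012679384129302875 0.0 [ 0.1539 -0.2292 -0.3044] 4.35
0.0002243406030448679 0.0 [-0.1219 -0.2211  0.9761] [0.4851 0.2939 0.16  ] 7.9417
```

View pics/held.png

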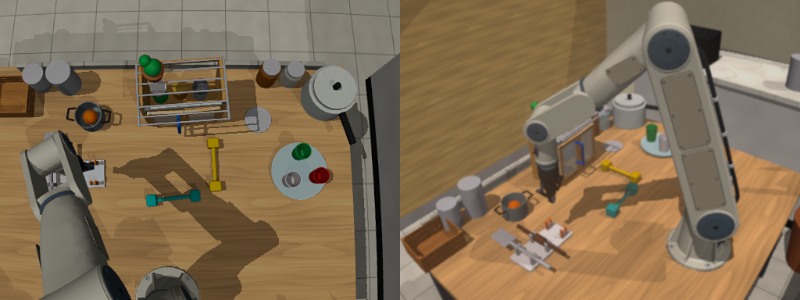

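The dumbbell was not picked up: it still lies near top-view px (214,165) of this half-size picture, and the fingers closed to 0. I'll re-measure it and look at what happens on the way down.

Run:
```python
from m import *
np.set_printoptions(precision=4,suppress=True)
t=pickle.load(open("t1.pkl","rb"));s=pickle.load(open("s1.pkl","rb"))
for k,z,box in((t,.04,(390,240,480,420)),(s,.03,(380,290,500,390))):
    e=cv2.morphologyEx(mask(k,(20,150,90),(32,255,255),box),cv2.MORPH_OPEN,np.ones((5,5),np.uint8))
    for b in blobs(e): print(b[0],b[1],onz(k,b[1],z))
q=down(.05,1); P=[.519,-.178]
hand.move_gripper(.06,80); print(get_obs()["gripper_width"])
bot.servo_line([*P,.16],ori=q,velocity=.25); bot.servo_line([*P,.021],velocity=.1)
o=get_obs(); print(o["position"],R.from_quat(o["orientation"]).as_matrix(),o["gripper_width"],o["wrist_force"],bot.tcp_to_tips)
c=vision.read_camera("side");t=vision.read_camera("top")
a=cv2.resize(c["frame"][170:260,230:330],(400,360),interpolation=cv2.INTER_CUBIC);b=cv2.resize(t["frame"][150:270,210:330],(360,360))
cv2.imwrite("pics/grasp.png",np.hstack([a,b])[:,:,::-1])
```

```text
195 [272.3077 182.1026] [[ 0.6054 -0.1754  0.04  ]]
201 [273.6567 209.3035] [[ 0.5212 -0.1789  0.04  ]]
195 [275.4103 237.8923] [[ 0.4342 -0.1836  0.04  ]]
152 [263.7105 211.5329] [[ 0.598  -0.1713  0.03  ]]
157 [300.3439 226.3694] [[ 0.4329 -0.1799  0.03  ]]
0.0598505277930274
[ 0.5195 -0.1782  0.0216] [[-0.9988 -0.05    0.0011]
 [-0.05    0.9988 -0.0004]
 [-0.001  -0.0004 -1.    ]] 0.060020364506632506 [ 0.1878 -0.3636  0.0061] 0.017
```

View pics/grasp.png

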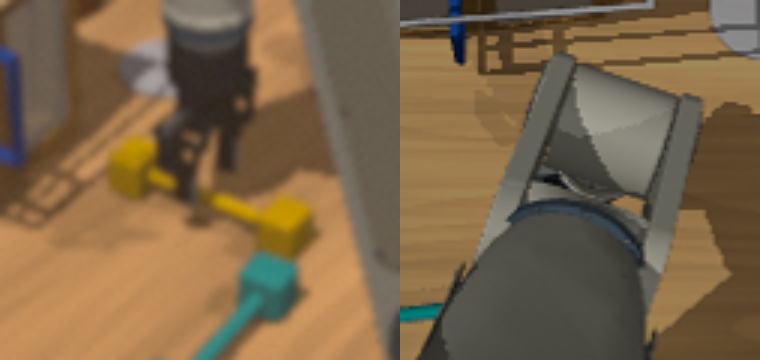

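The fingers straddle the bar: near fingertip at crop px (190,195), bar at about (215,200). I'll close again in steps and watch width and force.

Run:
```python
from m import *
for w in(.03,.018,.012,.008):
    hand.move_gripper(w,80); o=get_obs(); print(w,o["gripper_width"],o["grip_force"],np.round(o["wrist_force"],2),np.round(o["position"],4))
t=vision.read_camera("top");c=vision.read_camera("side")
cv2.imwrite("pics/grasp2.png",cv2.resize(c["frame"][170:260,230:330],(700,600),interpolation=cv2.INTER_CUBIC)[:,:,::-1])
```

```text
0.03 0.03018839395898384 0.0 [-0.14 -0.25 -0.15] [ 0.519  -0.178   0.0211]
0.018 0.01774664418430245 0.0 [-0.14  0.48  0.53] [ 0.519 -0.178  0.021]
0.012 0.012094314304599311 0.0 [ 0.11 -0.4  -0.62] [ 0.519 -0.178  0.021]
0.008 0.008084807665092356 0.0 [-0.41 -0.52  0.11] [ 0.519 -0.178  0.021]
```

View pics/grasp2.png

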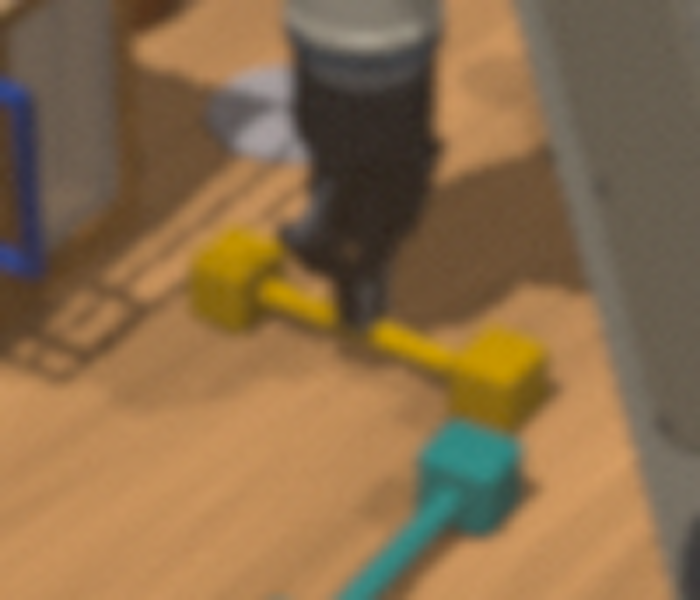

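Run:
```python
from m import *
np.set_printoptions(precision=4,suppress=True)
s=vision.read_camera("side")
f=lambda p:(proj(s,p)-[230,170])*[7,6.667]
print("tips z .004,.02,.03,.04",f([[.519,-.178,z] for z in(.004,.02,.03,.04)]))
print("bar pts",f([[.519+d,-.178+.05*d,.023] for d in(-.05,-.02,0,.02,.05)]))
print(kinematics.solve_ik([.519,-.178,.021],down(.05,1)),get_obs()["joint_pos"],get_obs()["position"])
h=s["frame"]; print("brightness cols around tip")
for y in range(212,226): print(y,h[y,276:290].sum(1)//3, (h[y,276:290,0].astype(int)-h[y,276:290,2]))
```

```text
tips z .004,.02,.03,.04 [[358.4272 357.8964]
 [358.662  335.2729]
 [358.8081 321.0168]
 [358.9538 306.6704]]
bar pts [[436.8958 361.3707]
 [389.7387 343.0605]
 [358.7059 331.0055]
 [327.9954 319.0716]
 [282.5305 301.3965]]
[-0.3331  0.5064  1.9365 -0.      0.6987 -1.9539] [-0.3331  0.5064  1.9366  0.      0.6987 -1.9539] [ 0.519 -0.178  0.021]
brightness cols around tip
212 [101  72  51  43  43  52  57  56  59  68  81  80  82  80] [71 51 31 20 19 17 14 17 20 33 48 56 56 54]
213 [113  85  57  42  47  60  67  60  59  67  80  79  79  80] [87 62 34 24 18 16 12 16 22 36 49 56 57 56]
214 [112  87  60  43  46  60  67  61  58  69  79  80  81  80] [106  74  40  24  20  15  13  14  23  34  48  56  58  57]
215 [108  88  59  45  45  58  64  58  59  71  76  79  82  81] [135  95  53  24  21  18  14  14  22  32  52  57  58  58]
216 [103  88  63  44  44  58  62  59  61  72  80  82  81  83] [163 117  59  24  20  16  13  19  30  40  52  54  59  57]
217 [100  85  64  48  46  57  63  65  73  83  86  82  83  81] [151 119  66  30  19  17  18  32  54  67  66  62  59  56]
218 [ 91  82  68  54  57  61  71  7
[... 210 characters left out ...]
 90  86  77  71  70  72  78  96 106 115 118 116 115 111] [ 68  67  64  61  57  57  82 125 179 197 201 189 169 142]
221 [107 104  85  77  76  77  81  89 100 105 111 114 118 119] [ 79  72  67  61  61  62  79 108 147 177 189 195 200 187]
222 [119 110  93  83  80  82  83  83  87  92 100 103 108 114] [ 86  81  67  60  60  59  64  80 101 121 138 166 185 194]
223 [123 117 104  91  87  87  83  82  81  84  86  92  99 105] [ 88  85  75  67  64  63  60  64  68  77  93 108 129 150]
224 [126 124 115 109 104  98  91  88  89  92  93  91  90  92] [ 93  90  85  80  76  71  65  63  65  68  71  79  87 100]
225 [133 131 126 122 119 111 107 107 108 111 111 105  97  90] [96 95 93 89 85 81 79 78 79 80 82 77 73 72]
```

The visible tip ends near side-view row 219, and the bar is hidden behind it. That means the fingers are closing just above the bar, about 25 mm higher than reported. I'll open and probe down for the table by force.

Run:
```python
from m import *
hand.move_gripper(.05,80); bot.dwell(.2)
for z in np.arange(.019,-.02,-.002):
    try: bot.servo_line([.519,-.178,z],velocity=.03)
    except bot.IKError as e: print("IK",z);break
    f=get_obs()["wrist_force"]; print(round(z,3),np.round(f,1),end="; ")
    if abs(f[2])>4: break
print(get_obs()["position"])
bot.servo_line([.519,-.178,z+.003],velocity=.03)
hand.move_gripper(0,80); o=get_obs(); print(o["gripper_width"],o["grip_force"],o["time_s"])
```

```text
0.019 [0.4 0.3 0.2]; 0.017 [ 0.1 -0.4 -0.9]; 0.015 [ 0.6  0.9 -0.4]; 0.013 [ 0.  -0.2  0.8]; 0.011 [-0.3  0.1 -0.1]; 0.009 [ 0.3 -0.4 -0. ]; 0.007 [ 0.  -0.   0.2]; 0.005 [-0.   0.1  0.1]; 0.003 [-0.8  0.3 -0.3]; 0.001 [-0.4  0.3  0.3]; -0.001 [-0.1 -0.  -1.2]; -0.003 [ 0.  -0.3  0.1]; -0.005 [ 0.8 -0.1 -0.4]; -0.007 [ 0.4  0.5 -0.7]; -0.009 [ 0.4  0.8 -0.4]; -0.011 [ 0.7 -1.5  0.6]; -0.013 [-0.8  0.2 -0.5]; -0.015 [-3.8  0.3 14.4]; [ 0.51922493 -0.17808028 -0.01403046]
0.01360113408059412 79.96375402319245 19.45
```

Run:
```python
from m import *
o=get_obs();print(np.round(o["wrist_force"],1),o["position"])
hand.move_gripper(.04,80); bot.servo_line([.519,-.178,-.005],velocity=.05)
hand.move_gripper(0,80); bot.dwell(.2); o=get_obs(); print(o["gripper_width"],o["grip_force"],np.round(o["wrist_force"],1))
bot.servo_line([.519,-.178,.05],velocity=.1)
o=get_obs(); print(o["gripper_width"],o["grip_force"],np.round(o["wrist_force"],1),o["time_s"])
s=vision.read_camera("side")
e=cv2.morphologyEx(mask(s,(20,150,90),(32,255,255),(360,230,520,400)),cv2.MORPH_OPEN,np.ones((5,5),np.uint8))
for b in blobs(e): print(b[1], onz(s,b[1],.085))
print(proj(s,[[.6,-.172,.085],[.434,-.181,.085]]))
```

```text
[-1.4 -0.2 17.1] [ 0.52062753 -0.17856142 -0.01052467]
0.013471350525842073 77.91786074638367 [-1.4  0.7  6.1]
0.01332602031474055 77.95189261436462 [-0.4  0.6 -0.6] 21.3667
[262.36024845 199.72670807] [[ 0.60119613 -0.16826505  0.085     ]]
[299.84020619 214.61340206] [[ 0.4342432  -0.17576704  0.085     ]]
[[263.22601828 199.39427698]
 [300.72824123 213.962124  ]]
```

Run:
```python
from m import *
np.set_printoptions(precision=4,suppress=True)
bot.servo_line([.519,-.178,.13],velocity=.2)
bot.servo_line([.485,.2945,.13],ori=down(.045,1),velocity=.25)
bot.servo_line([.485,.2945,.042],velocity=.12)
o=get_obs(); print(o["gripper_width"],o["position"],np.round(o["wrist_force"],1),o["time_s"])
s=vision.read_camera("side");t=vision.read_camera("top")
for n,k,box,z in(("s",s,(240,380,420,520),.08),("t",t,(140,220,240,440),.09)):
    e=cv2.morphologyEx(mask(k,(20,150,90),(32,255,255),box),cv2.MORPH_OPEN,np.ones((5,5),np.uint8))
    for b in blobs(e): print(n,b[0],b[1], onz(k,b[1],z))
a=cv2.resize(s["frame"][250:340,140:260],(440,330),interpolation=cv2.INTER_CUBIC);b=cv2.resize(t["frame"][160:270,70:180],(330,330),interpolation=cv2.INTER_CUBIC)
cv2.imwrite("pics/over.png",np.hstack([a,b])[:,:,::-1])
```

```text
0.01335019400293023 [0.4855 0.2947 0.0425] [-0.5 -0.6 -1.3] 24.8917
s 152 [175.5132 270.7105] [[0.5734 0.3043 0.08  ]]
s 287 [217.8223 294.3415] [[0.3979 0.2966 0.08  ]]
t 181 [114.221  190.1381] [[0.5723 0.3    0.09  ]]
t 30 [115.  201.5] [[0.538  0.2961 0.09  ]]
```

View pics/over.png

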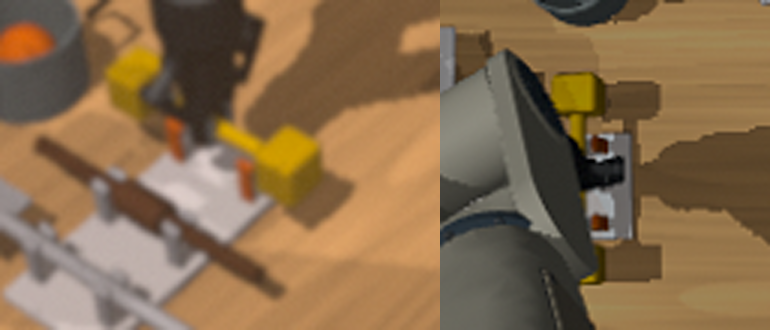

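The dumbbell hangs over the two orange clips, aligned with the rail, with its heads clear of both ends. I'll press it down while watching the force.

Run:
```python
from m import *
for z in(.034,.030,.027,.024,.021,.019,.017,.015,.013,.011,.009):
    bot.servo_line([.485,.2937,z],velocity=.05); bot.dwell(.05)
    o=get_obs(); f=o["wrist_force"]; print(z,np.round(f,1),round(o["position"][2],4),round(o["gripper_width"],4))
    if f[2]>45: break
    if z<.0175 and f[2]>30: break
print(o["time_s"])
```

```text
0.034 [ 0.1  0.3 -1.3] 0.0339 0.0132
0.03 [ 1.9 -4.3 -0.2] 0.0301 0.0133
0.027 [ 2.4 -3.6  2.2] 0.0274 0.0135
0.024 [ 3.4 -4.   2.1] 0.0244 0.0137
0.021 [ 4.5 -4.1 -1.4] 0.021 0.0137
0.019 [ 2.8 -4.8 -3.4] 0.0184 0.013
0.017 [ 0.2 -5.3  5.3] 0.0171 0.0137
0.015 [ -5.4 -11.   27.7] 0.0168 0.0134
0.013 [-11.3 -13.8  50.4] 0.0166 0.0133
27.75
```

Run:
```python
from m import *
np.set_printoptions(precision=4,suppress=True)
bot.servo_line([.485,.2937,.0165],velocity=.05)
hand.move_gripper(.045); bot.dwell(.3)
o=get_obs(); print(np.round(o["wrist_force"],1),o["grip_force"])
bot.servo_line([.485,.2937,.2],velocity=.15)
q=[]  # get out of the views
bot.servo_line([.42,.05,.3],velocity=.3)
s=vision.read_camera("side");t=vision.read_camera("top"); print(get_obs()["time_s"])
for n,k,box,z in(("s",s,(240,380,420,520),.052),("t",t,(140,220,240,440),.062)):
    e=cv2.morphologyEx(mask(k,(20,150,90),(32,255,255),box),cv2.MORPH_OPEN,np.ones((5,5),np.uint8))
    for b in blobs(e): print(n,b[0],b[1], onz(k,b[1],z))
a=cv2.resize(s["frame"][250:340,140:260],(440,330),interpolation=cv2.INTER_CUBIC);b=cv2.resize(t["frame"][160:270,70:180],(330,330),interpolation=cv2.INTER_CUBIC)
cv2.imwrite("pics/seated.png",np.hstack([a,b])[:,:,::-1])
```

```text
[-0.4 -0.9 -0.5] 0.0
31.2417
s 204 [178.2941 277.5441] [[0.5679 0.3019 0.052 ]]
s 231 [218.6494 299.9654] [[0.4002 0.2933 0.052 ]]
t 174 [116.5977 192.069 ] [[0.5707 0.3001 0.062 ]]
t 166 [116.1084 248.0301] [[0.4009 0.2949 0.062 ]]
```

View pics/seated.png

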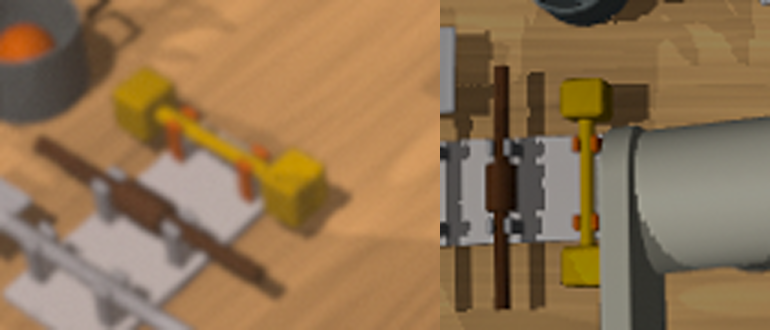

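The dumbbell is seated in the orange clips: heads at (0.571,0.300) and (0.401,0.295), and both views agree on its height. Next I check that the leaned handle poses are reachable, then go to a pre-grasp pose and see how the tool offset acts when tilted.

```bash
cat >> m.py <<'E'
psi=.07; O=np.array([.6935,-.0662])
def handle(q):
    x=-.110*np.sin(q)-.052*np.cos(q); y=-.130+.150*np.cos(q)+.052*np.sin(q)
    c,s=np.cos(psi),np.sin(psi); return np.array([O[0]+c*x-s*y,O[1]+s*x+c*y])
def pose(q,k=.8,th=np.radians(38),flip=0,L=.028,back=0,z=.145):
    a=np.pi-k*q+psi; d=np.array([np.cos(a),np.sin(a),0])
    zt=-np.sin(th)*d-np.array([0,0,np.cos(th)]); yt=np.array([-d[1],d[0],0])*(-1 if flip else 1)
    M=np.c_[np.cross(yt,zt),yt,zt]; P=np.r_[handle(q),z]
    return P+(L-back)*zt, R.from_matrix(M).as_quat()
E
python3 - <<'E'
from m import *
np.set_printoptions(precision=2,suppress=True)
print(handle(0),handle(1.4))
for fl in(0,1):
  for k in(.6,.8,1):
    print(fl,k,[kinematics.solve_ik(*pose(q,k,flip=fl)) for q in(0,.7,1.4)])
  print("pre",kinematics.solve_ik(*pose(0,flip=fl,back=.1)))
print(get_obs()["joint_pos"])
E
```

```text
[ 0.64 -0.05] [ 0.58 -0.13]
0 0.6 [array([-0.15,  0.34,  2.15,  1.55,  0.13, -0.15]), None, array([ 0.02,  0.33,  2.16, -1.28,  0.48, -2.79])]
0 0.8 [array([-0.15,  0.34,  2.15,  1.55,  0.13, -0.15]), None, array([ 0.09,  0.39,  2.07, -1.07,  0.69, -2.71])]
0 1 [array([-0.15,  0.34,  2.15,  1.55,  0.13, -0.15]), None, array([ 0.12,  0.45,  1.95, -0.91,  0.89, -2.61])]
pre [-0.18  0.11  2.21  0.72  0.23  0.66]
1 0.6 [array([-0.15,  0.34,  2.15,  1.55,  0.13,  2.99]), None, array([ 0.02,  0.33,  2.16, -1.28,  0.48,  0.35])]
1 0.8 [array([-0.15,  0.34,  2.15,  1.55,  0.13,  2.99]), None, array([ 0.09,  0.39,  2.07, -1.07,  0.69,  0.43])]
1 1 [array([-0.15,  0.34,  2.15,  1.55,  0.13,  2.99]), None, array([ 0.12,  0.45,  1.95, -0.91,  0.89,  0.53])]
pre [-0.18  0.11  2.21  0.72  0.23 -2.48]
[ 0.12 -0.05  1.94  0.    1.26 -1.5 ]
```

```bash
sed -i 's/def pose(q,k=.8,th=np.radians(38),flip=0,L=.028,back=0,z=.145):/def pose(q,k=.5,th=np.radians(36),flip=1,L=.028,back=0,z=.145,f0=.6):/; s/a=np.pi-k\*q+psi/a=np.pi-k*q-f0+psi/' m.py
python3 - <<'E'
from m import *
np.set_printoptions(precision=2,suppress=True)
for f0 in(.45,.6,.75):
  for th in(30,36,40):
    print(f0,th)
    for q,b in((0,.12),(0,0),(.35,0),(.7,0),(1.05,0),(1.4,0),(1.4,.1)):
        print("   ",q,b,kinematics.solve_ik(*pose(q,f0=f0,th=np.radians(th),back=b)))
E
```

```text
0.45 30
    0 0.12 [ 0.07  0.11  2.07 -0.44  0.53 -0.78]
    0 0 [ 0.02  0.35  2.04 -0.65  0.33 -0.6 ]
    0.35 0 [ 0.09  0.32  2.08 -0.81  0.43 -0.23]
    0.7 0 [ 0.11  0.32  2.09 -0.85  0.52 -0.03]
    1.05 0 [ 0.09  0.33  2.07 -0.83  0.6   0.09]
    1.4 0 [ 0.03  0.37  2.01 -0.8   0.68  0.15]
    1.4 0.1 [ 0.12  0.21  1.99 -0.66  0.86  0.05]
0.45 36
    0 0.12 [ 0.11  0.09  2.16 -0.73  0.43 -0.47]
    0 0 [ 0.04  0.35  2.1  -1.18  0.26 -0.05]
    0.35 0 [ 0.13  0.33  2.14 -1.19  0.41  0.17]
    0.7 0 [ 0.16  0.33  2.14 -1.13  0.53  0.29]
    1.05 0 [ 0.14  0.35  2.11 -1.06  0.62  0.35]
    1.4 0 [ 0.08  0.38  2.04 -0.99  0.7   0.37]
    1.4 0.1 [ 0.2   0.22  2.03 -0.83  0.87  0.25]
0.45 40
    0 0.12 [ 0.15  0.09  2.21 -1.02  0.39 -0.17]
    0 0 None
    0.35 0 None
    0.7 0 None
    1.05 0 [ 0.17  0.36  2.14 -1.21  0.65  0.51]
    1.4 0 [ 0.11  0.4   2.07 -1.11  0.73  0.51]
    1.4 0.1 [ 0.24  0.24  2.06 -0.93  0.89  0.38]
0.6 30
    0 0.12 [ 0.14  0.13  2.03 -0.56  0.62 -0.51]
    0 0 [ 0.06  0.36  2.02 -0.75  0.42 -0.34]
    0.35 0 [ 0.12  0.34  2.05 -0.82  0.53 -0.06]
    0.7
[... 1187 characters left out ...]
 0.29]
0.75 36
    0 0.12 [ 0.25  0.17  2.06 -0.84  0.69 -0.03]
    0 0 [ 0.14  0.39  2.04 -1.08  0.51  0.17]
    0.35 0 [ 0.2   0.38  2.05 -1.03  0.64  0.32]
    0.7 0 [ 0.22  0.39  2.04 -0.96  0.75  0.42]
    1.05 0 [ 0.18  0.41  2.   -0.9   0.83  0.47]
    1.4 0 [ 0.11  0.45  1.93 -0.84  0.91  0.5 ]
    1.4 0.1 [ 0.22  0.33  1.88 -0.73  1.08  0.43]
0.75 40
    0 0.12 [ 0.3   0.18  2.1  -0.99  0.69  0.15]
    0 0 [ 0.17  0.4   2.07 -1.28  0.53  0.38]
    0.35 0 [ 0.24  0.4   2.07 -1.17  0.67  0.47]
    0.7 0 [ 0.25  0.41  2.06 -1.07  0.78  0.54]
    1.05 0 [ 0.22  0.43  2.01 -0.99  0.87  0.58]
    1.4 0 [ 0.14  0.47  1.93 -0.92  0.94  0.59]
    1.4 0.1 [ 0.26  0.36  1.89 -0.8   1.11  0.52]
```

```bash
sed -i 's/np.radians(36)/np.radians(35)/; s/f0=.6/f0=.5/; s/z=.145,/z=.142,/' m.py
python3 - <<'E'
from m import *
np.set_printoptions(precision=4,suppress=True)
hand.move_gripper(.034,30)
p,q=pose(0,back=.12); bot.reach(p,q)
o=get_obs(); P=np.array(o["position"]); Rm=R.from_quat(o["orientation"]).as_matrix(); zt=Rm[:,2]; yt=Rm[:,1]
print(P,p,zt,o["time_s"])
s=vision.read_camera("side");t=vision.read_camera("top")
A=P-.012*zt; B=P+.014*zt+[0,0,.026]
A2=[A+k*.017*yt for k in(-1,1)];B2=[B+k*.017*yt for k in(-1,1)]
out=[]
for n,k,(x0,y0,w,h) in(("s",s,(190,140,100,80)),("t",t,(195,135,100,80))):
    im=cv2.resize(k["frame"][y0:y0+h,x0:x0+w],(w*4,h*4),interpolation=cv2.INTER_CUBIC)
    for pts,col in((A2,(255,0,255)),(B2,(0,255,0))):
        for u in proj(k,pts): cv2.circle(im,tuple(int(v) for v in (u-[x0,y0])*4+2),3,col,1)
    out.append(im); print(n,proj(k,A2),proj(k,B2))
cv2.imwrite("pics/pre.png",np.hstack(out)[:,:,::-1])
E
```

```text
[ 0.5923 -0.028   0.2177] [ 0.5923 -0.0279  0.2174] [ 0.521  -0.2395 -0.8193] 32.5167
s [[243.4645 184.0544]
 [234.3705 186.5761]] [[241.5997 180.8511]
 [232.5417 183.3364]]
t [[225.5309 179.7946]
 [214.1316 174.6273]] [[227.806  174.5261]
 [216.3818 169.3613]]
```

View pics/pre.png

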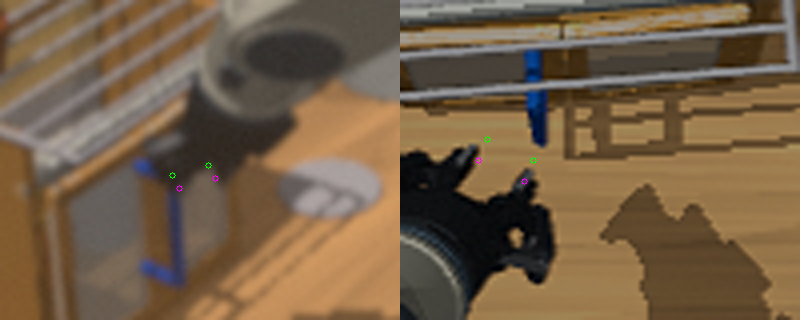

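The top crop shows the fingertips at about (475,150) and (530,170), midway between my two offset predictions. The handle's lower end is at (541,143), straight ahead between them. I'll use the middle depth, which leaves margin either way, and approach with a force watch.

```bash
sed -i 's/L=.028/L=.014/' m.py
python3 - <<'E'
from m import *
ok=True
for b in(.09,.06,.04,.025,.012,0):
    p,q=pose(0,back=b); bot.servo_line(p,ori=q,velocity=.1)
    f=np.array(get_obs()["wrist_force"]); print(b,np.round(f,1))
    if np.linalg.norm(f)>6: ok=False;break
if ok:
    hand.move_gripper(0,30); bot.dwell(.1); o=get_obs(); print(o["gripper_width"],o["grip_force"],np.round(o["wrist_force"],1),o["time_s"])
E
```

```text
0.09 [-2.   0.9 -0.3]
0.06 [-0.6  0.6 -0.1]
0.04 [0.  0.1 0.5]
0.025 [ 0.4 -0.2 -0.3]
0.012 [-0.   0.9  0.6]
0 [-0.4 -0.4  0.7]
0.010806945969363496 29.538709223270416 [-2.8 -3.3  4.6] 34.9917
```

The bar is gripped (width 10.8 mm, 30 N), so I pull along the fold arc.

Run:
```python
from m import *
hand.move_gripper(0,25)
for a in np.arange(.1,1.36,.1):
    p,q=pose(a); bot.servo_line(p,ori=q,velocity=.05)
    o=get_obs(); f=np.array(o["wrist_force"]); print(round(a,2),np.round(f,1),round(o["gripper_width"],4),round(o["grip_force"],1),round(o["time_s"],1))
    if np.linalg.norm(f)>35 or o["gripper_width"]<.006: break
```

```text
0.1 [-1.6 -6.4  4.4] 0.0108 29.2 35.6
0.2 [-1.  -9.8  5.4] 0.0109 28.6 36.0
0.3 [ -0.4 -12.9   3.6] 0.0107 27.9 36.3
0.4 [  3.8 -17.8   0.3] 0.0111 27.0 36.6
0.5 [  9.5 -21.9  -3.9] 0.011 25.8 36.9
0.6 [ 13.7 -19.2  -7. ] 0.011 24.6 37.2
0.7 [ 15.6 -15.7  -9.7] 0.0108 24.5 37.6
0.8 [12.5 -8.7 -6.7] 0.0111 25.1 37.9
0.9 [ 7.8 -2.3 -1.8] 0.011 26.1 38.2
1.0 [6.4 0.1 0.4] 0.0108 26.9 38.5
1.1 [6.8 0.1 3.3] 0.0111 27.5 38.9
1.2 [5.3 1.5 5.6] 0.0109 28.2 39.3
1.3 [3.6 1.2 6.1] 0.0109 28.8 39.7
```

Run:
```python
from m import *
for a in (1.35,1.4,1.44,1.48,1.52):
    p,q=pose(a); bot.servo_line(p,ori=q,velocity=.03)
    o=get_obs(); f=np.array(o["wrist_force"]); print(a,np.round(f,1),round(o["gripper_width"],4))
    if np.linalg.norm(f)>22: break
bot.dwell(.2)
hand.move_gripper(.03); bot.dwell(.2); print(np.round(get_obs()["wrist_force"],1))
p0=np.array(get_obs()["position"]); zt=R.from_quat(get_obs()["orientation"]).as_matrix()[:,2]
for b in(.02,.05,.1,.16):
    bot.servo_line(p0-b*zt,velocity=.1); print(b,np.round(get_obs()["wrist_force"],1))
bot.servo_line(np.array(get_obs()["position"])+[-.1,.12,.1],velocity=.25)
s=vision.read_camera("side");t=vision.read_camera("top"); print(get_obs()["time_s"])
h=proj(t,[np.r_[handle(a),.09] for a in(1.25,1.4)]);print(h)
for b in blobs(mask(t,(105,120,40),(130,255,255),(300,200,480,340))): print("blue t",b)
a=cv2.resize(s["frame"],(400,300));b=cv2.resize(t["frame"][120:270,150:350],(400,300),interpolation=cv2.INTER_CUBIC)
cv2.imwrite("pics/end.png",np.hstack([a,b])[:,:,::-1])
```

```text
1.35 [1.7 1.1 7.3] 0.0111
1.4 [ 1.6 -0.   7. ] 0.0111
1.44 [-3.   8.2 11.6] 0.0106
1.48 [-10.5  24.7  15.8] 0.0111
[-0.3  1.2  0.1]
0.02 [-0.4  0.2 -0.8]
0.05 [-0.2  0.   0.5]
0.1 [ 0.7  0.5 -0.4]
0.16 [-0.6  0.6 -0.3]
45.0667
[[250.40559747 189.19091496]
 [257.01618671 187.54890437]]
blue t (np.int32(126), array([262.5       , 182.63492063]), array([255, 176,  17,  14], dtype=int32))
```

View pics/end.png

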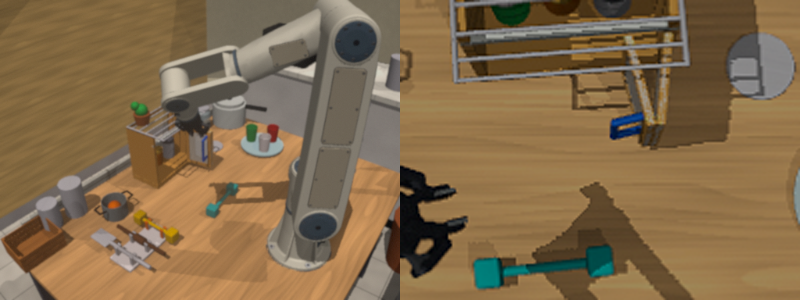

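The door is folded up to its stop, with the handle's lower end at top-view px (255–257,188), as predicted for q ≈ 1.4. The gripper is clear, the dumbbell is in the clips, and the cups, pot and disc are where they were. I'm handing in.

```bash
python3 -c "
from h import *
print(hand_in())"
```

```text
the job is handed in; nothing more can be done
None
```

I snapped the dumbbell into the free clips, folded the door to its stop and let go, and handed the job in at about 45 s; the first grasp missed because the fingers sat about 25 mm higher than reported, and no verdict was returned.

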